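# Shut the tip box and push its tray into the dust cabinet

## Robot

A 6-joint arm with a two-finger parallel gripper is mounted at the origin on a cart in front of the work surface, level with it; the furniture and walls round the work are solid. World frame = base frame: x ahead of the robot, y to its left, z up, the work surface at z = 0. Lengths are in m, angles in rad, forces in N, time in s.
With the tool pointing down it reaches from about 0.35 to 0.875 m from the base axis. Payload 4.2 kg.
Tool frame: the origin (TCP) lies midway between the tips of the shut fingers; the grasp point (between the pads) lies env.grip_point_offset behind it (env.grip_point_offset is the distance from the TCP to the grasp point, in m); z points along the fingers, y is the direction in which the jaws open and shut (so a half turn about z gives the same grasp; the last joint's range is limited). The gripper opens to 87 mm and grips with 3 to 60 N. Pads are 19 mm wide; open, the fingers measure 117 mm over their backs; the gripper's body (75 mm by 190 mm) begins 51 mm behind the grasp point.
Start: joints at [-0.967, 0.385, 0.008, 0, -1.194, -0.259], TCP at [0.211, -0.588, 0.223] pointing down, gripper open.
Joint ranges: [-3.14, 3.14], [-1.21, 2.06], [-1.07, 1.41], [-3.16, 2.05], [-2.99, -0.16], [-3.1, 3.1]. Speed limits (rad/s): [2.79, 2.79, 3.14, 3.14, 3.14, 3.14].

## Interface

Orientations are given as [roll, pitch, yaw] about the fixed x, y, z axes, in that order (R = Rz(yaw) Ry(pitch) Rx(roll)).
In Python, from plant import state, grab_frame, get_calibration, env gives the robot as it stands. The module is installed in compiled form; this text tells all that it offers.
- The arm moves only by the tool move_arm, never from a script. Its argument "targets" is a list that holds one entry, the list of rows, each a list of 7 numbers: the turn, a rotation vector about the tool's x, y, z in rad, then the shift along the tool's x, y, z in mm, then the finger opening in mm, from 0 to 87. A call has 1 to 12 rows; each row shifts and turns the commanded pose from where the row before left it, along the tool's axes as they then stand; what a row does not reach is not made up. A row lasts 1/10 s, in which the tool goes at most 50 mm and 8.59 degrees, less where a joint would pass 70% of its speed; a pose out of reach is approached as far as the arm can. A call with a gripper value outside its range is refused whole. The fingers move at their own pace and stop on an object; "newtons" is the grip in N (left out, the last holds). Time passes only in rows, so rows that do not move let the fingers close. It gives the time, the measured TCP pose, the force and the opening at its end, in the units of the state.
- state(): the state, without advancing time (a new reading comes with each control period).
- grab_frame(name): name is "side" or "top" or "wrist"; returns the picture (420x560x3 uint8, blue, green, red); there is no depth.
- get_calibration(name): a dict with "K" (3x3 intrinsics, pixels), "cam_to_world" (4x4, takes a point from camera to world coordinates). Camera axes: x right, y down, z forward; pixel columns grow to the right and rows downward; lengths in m; the calibration is good to about 2 mm. The wrist camera is an equidistant fisheye: a pixel r from the principal point sees the ray r / f radians off the axis. A picture is of the moment at which its call begins: read the wrist's pose just before it. get_calibration takes no time and is no camera call; for the wrist camera it gives the pose at the moment of the call.
- env.close_job(): hands the job in, once; it reports no verdict.
The state is a dict: "t": time; "q": joint angles; "qvel": joint speeds; "tau": joint torques, N m; "position": TCP position; "eef_rot": TCP orientation; "ft_force": force on the tool from outside, world axes, zero at the start; "ft_torque": the same for the moment, N m; "gripper_width": opening from 0.0 (shut) to 1.0 (fully open).
Only numpy, scipy, OpenCV 4.12 (cv2) and the standard library are available. Lean on these libraries where they do the work, as an engineer would, in place of code of your own. Each camera call takes 0.05 s, during which the arm holds its last target. There are 200 camera calls.

## Task

Put the pipette tips away with the fingertips alone: push the open lid of the blue tip box over and press it fully shut while the tray is still out, then gently push the tray by its front panel until it is fully home in the white dust cabinet. Nothing is to be picked up: the tip box stays in its tray, and the timer on the cabinet and the other things on the bench are left alone.

Things in the scene. Friction and masses are not known exactly. Their poses are not given: they have to be found in the camera images.
- cabinet: White dust cabinet fixed to the bench, 132 mm (own x) by 160 mm (own y) by 100 mm high, origin at the centre of its underside, z up. Its mouth is on its own -y side (to the robot's right). The tray slides out there, along own y. It stands at a different place and yaw (-0.22 to 0.18 rad) each time.
- cabinet_tray (a joint): Travel of the tray in m: 0 = fully out (start), 0.15 = fully home (end stop), growing as the tray moves along the cabinet's +y. It runs stiffly (1 to 3 N) and stays where it is left.
- tray_front (a point): Point on the outer face of the tray's blue front panel, at the panel's middle, 50 mm above the bench. The panel is upright, 130 mm wide (cabinet x), 8 mm thick, from 4 to 96 mm above the bench; its outer face looks along the cabinet's -y. Axes parallel to the cabinet's. The tray carries the tip box between low rims 22 mm above the bench.
- tip_box: Blue pipette tip box with a clear hinged lid, loose in the tray, 89 (own x) x 122 (own y) x 72 mm high when shut, 0.16 kg. Origin at the centre of its underside, 10 mm above the bench; own axes parallel to the cabinet's within 0.02 rad. The lid is hinged along own y at own x = +46 mm, z = +45 mm, on the side away from the robot; shut, its flat top is at own z = 72 mm (82 mm above the bench) and reaches to own x = -40 mm; the lid is a 27 mm deep shell 122 mm wide.
- tip_box_lid (a joint): Angle of the lid in rad: 0 = shut, 1.57 = its top plate upright, 2.01 = open stop. It starts 1.2 to 1.65. The hinge is stiff: the lid stays at whatever angle it is left and takes up to about 1 N at its edge to turn; it must be pushed all the way down.
- lid_edge (a point): Middle of the free edge of the lid, on the outer face of its top plate (86 mm from the hinge axis along the plate and 27 mm off it); moves with the lid. As the lid turns, its highest point passes 148 mm above the bench. A monitor stands behind the box: keep the gripper close behind the lid.
- timer: Small cream lab timer, 62 x 68 x 20 mm, loose on top of the cabinet (its top 120 mm above the bench); origin at its underside. Leave alone.
- tube_rack: Orange rack of micro tubes, 66 x 200 x 48 mm, loose on the bench to the right; origin at its underside. Leave alone.
- beaker: Small glass beaker, 46 mm across, 60 mm high, loose; origin at its underside. Leave alone.
- vial: Sample vial with blue cap, 16 mm across, 42 mm high, loose, standing; origin at its underside. Leave alone.
- petri_dish: Clear petri dish, 60 mm across, 16 mm high, loose; origin at its underside. Leave alone.
- amber_bottle: Amber bottle with black cap, 60 mm across, 118 mm high, loose; origin at its underside. Leave alone.

How it is judged:
On the way, in this order (a step that is already met when the one before it is completed fails the run):
1. the lid is pressed shut while the tray is still out (value of joint tip_box_lid below 0.06 rad and value of joint cabinet_tray below 0.05 m), for 0.2 s.
2. the tray is pushed home (value of joint cabinet_tray above 0.145 m), for 0.2 s.
At the end, for the whole second after the job is handed in: The lid is shut (within 0.08 rad), the tray is home within 5 mm, and the tip box sits flat and at rest in its tray inside the cabinet (value of joint tip_box_lid below 0.08 rad and value of joint cabinet_tray above 0.145 m and z of tip_box in the frame of cabinet below 0.014 m and y of tip_box in the frame of cabinet above -0.023 m and angle between tip_box's own z axis and vertical below 0.06 rad and linear speed of tip_box below 0.02 m/s); the robot touches nothing.
It fails at once if the tip box is lifted out of its seat (more than 12 mm) or tipped (more than 0.25 rad) (height (world z) of tip_box above 0.022 m or angle between tip_box's own z axis and vertical above 0.25 rad).
It fails at once if the tray is slammed (faster than 0.45 m/s) (velocity of joint cabinet_tray above 0.45 m/s).
It fails at once if the tray is pushed in by more than 60 mm with the lid open (value of joint cabinet_tray above 0.06 m and value of joint tip_box_lid above 0.2 rad).
It fails at once if a bystander is moved by more than 20 mm or knocked over (distance of any of timer, tube_rack, beaker, vial, petri_dish, amber_bottle from where it was at the start of the episode above 0.02 m or angle between any of vial, beaker, amber_bottle's own z axis and vertical above 0.5 rad).
It also fails if it takes over 51 s, if anything falls off the work surface, if the arm or the gripper's body presses on something with over 40 N, if the wrist force passes 120 N, or if a joint passes its speed limit or range.

## Working session

There is one attempt and no reset: what is moved stays moved. The work goes in short steps, Python scripts to look and compute and a tool call to move; the robot and the scene stay as the last step left them, time stands still between calls to the robot, and variables do not carry over. Pictures are saved under pics/ and viewed, about 8 in all and at most 12, crops included, and the job is handed in when it is done.

Besides the shell and the picture viewer there is one more tool, called after "Request:" in YAML: its name, and indented under it one key for each argument. move_arm: Moves the arm, as the interface text tells. Its arguments: {"type":"object","properties":{"targets":{"type":"array","items":{"type":"array","items":{"type":"array","items":{"type":"number"}}}},"newtons":{"type":"number"}},"required":["targets"]}

```bash
mkdir -p pics; python3 - <<'E'
from plant import *
import cv2
s=state();print(s['t'],s['position'],s['eef_rot'],s['gripper_width'],env.grip_point_offset)
for n in("side","top"):
    cv2.imwrite(f"pics/{n}0.png",cv2.resize(grab_frame(n),(784,588),interpolation=cv2.INTER_CUBIC))
    c=get_calibration(n);print(n,c['K'],c['cam_to_world'])
E
```

```text
0.0 [ 0.2110432  -0.58763553  0.22144496] [ 3.13936303e+00 -9.73411481e-05 -2.79699365e+00] 0.9988306864150264 0.0187
side [[443.16019409   0.         277.77592283]
 [  0.         443.16019409 219.62167072]
 [  0.           0.           1.        ]] [[-0.91506278 -0.17855575  0.36163234  0.0811183 ]
 [-0.40271609  0.45322418 -0.79524059  1.10434035]
 [-0.02190574 -0.87333023 -0.48663585  0.74798831]
 [ 0.          0.          0.          1.        ]]
top [[383.43622127   0.         269.974807  ]
 [  0.         383.43622127 205.844607  ]
 [  0.           0.           1.        ]] [[ 0.0239932  -0.98343027  0.17969204  0.34478371]
 [-0.99939857 -0.02809647 -0.02032449  0.07830898]
 [ 0.02503643 -0.17909632 -0.98351293  1.11655022]
 [ 0.          0.          0.          1.        ]]
```

View pics/top0.png

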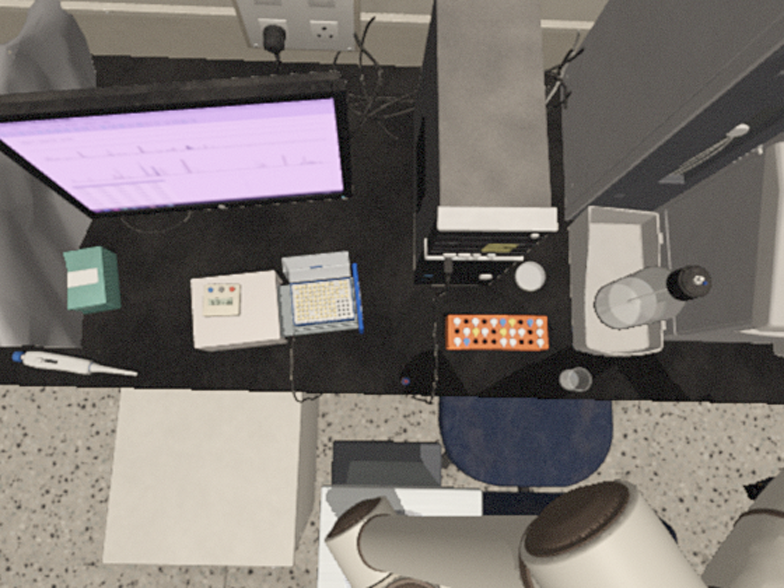

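View pics/side0.png

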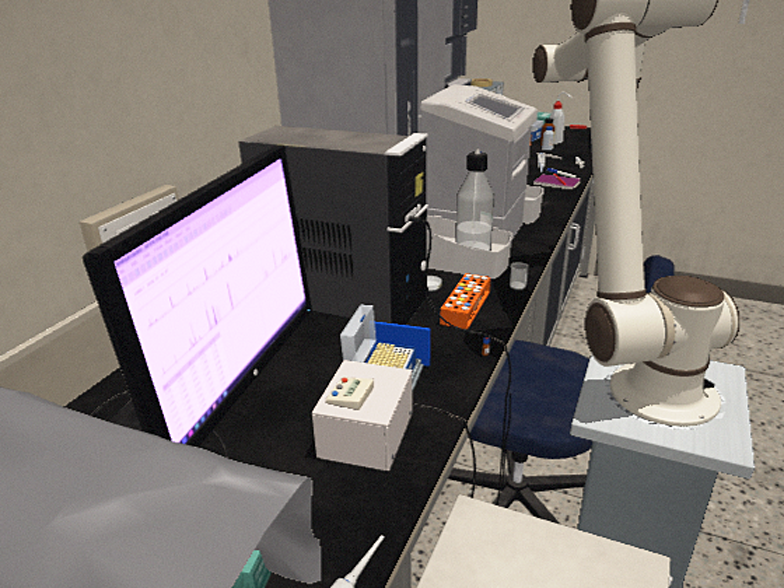

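The top view shows the cabinet at about (237,310), the tip box at (322,300), the blue panel at (358,298), the upright lid at (317,265), and the vial at (405,380). The side view shows the same objects. I'll zoom in to measure corners.

```bash
python3 - <<'E'
from plant import *
import cv2,numpy as np
def crop(n,x0,y0,w,h,s):
    im=grab_frame(n)[y0:y0+h,x0:x0+w]
    im=cv2.resize(im,None,fx=s,fy=s,interpolation=cv2.INTER_CUBIC)
    for i in range(0,w,10):
        cv2.line(im,(i*s,0),(i*s,6 if (x0+i)%50 else 14),(0,255,255),1)
        if (x0+i)%20==0: cv2.putText(im,str(x0+i),(i*s,24),0,.4,(0,255,255))
    for i in range(0,h,10):
        cv2.line(im,(0,i*s),(6,i*s),(0,255,255),1)
        if (y0+i)%20==0: cv2.putText(im,str(y0+i),(8,i*s+4),0,.4,(0,255,255))
    return im
cv2.imwrite("pics/t1.png",crop("top",130,170,140,90,5))
cv2.imwrite("pics/s1.png",crop("side",215,210,100,130,4)) if 0 else cv2.imwrite("pics/s1.png",crop("side",215,210,110,120,5))
E
```

```text
(no output)
```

View pics/t1.png

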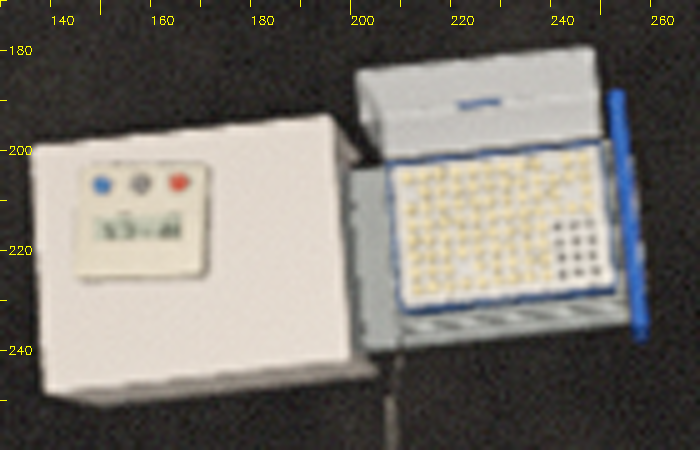

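View pics/s1.png

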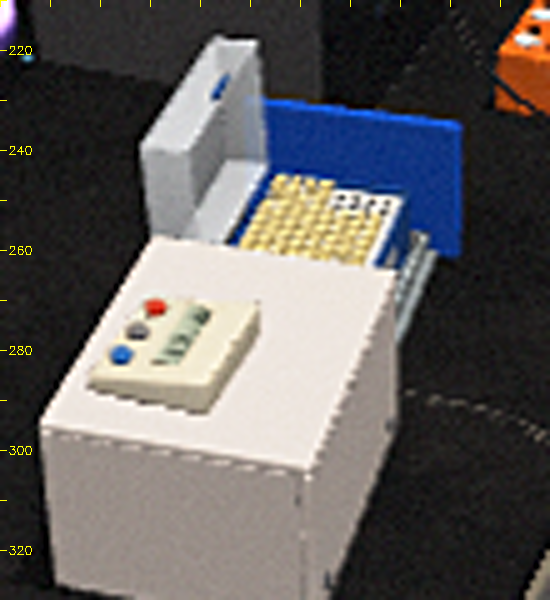

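```bash
cat > h.py <<'E'
from plant import *
import numpy as np,cv2
from scipy.optimize import least_squares
def proj(n,P):
    c=get_calibration(n);T=np.linalg.inv(c['cam_to_world']);p=np.atleast_2d(P)@T[:3,:3].T+T[:3,3]
    p=p@c['K'].T;return p[:,:2]/p[:,2:]
def Rz(a):return np.array([[np.cos(a),-np.sin(a),0],[np.sin(a),np.cos(a),0],[0,0,1]])
E
python3 - <<'E'
from h import *
t=lambda *a:[(130+x/5-.4,170+y/5-.4) for x,y in a]
s=lambda *a:[(215+x/5-.4,210+y/5-.4) for x,y in a]
C=np.array([[66,80,100],[66,-80,100],[-66,-80,100],[-66,80,100]])/1e3
mt=np.array(t((32,148),(330,115),(351,358),(45,393)));ms=np.array(s((40,425),(155,237),(395,268),(310,470)))
def f(p,only=None):
    W=C@Rz(p[2]).T+[p[0],p[1],0]
    r=[proj("top",W)-mt,proj("side",W)-ms]
    return np.concatenate(r).ravel()
r=least_squares(f,[.6,.2,0]);print(r.x,r.fun.round(1));x,y,a=r.x
# panel: local y of outer face v0, tops
W=lambda P:np.atleast_2d(P)@Rz(a).T+[x,y,0]
pm=np.array(t((625,90),(648,338)));ps=np.array(s((460,122)))
g=lambda v:np.concatenate([(proj("top",W([[.065,v[0],.096],[-.065,v[0],.096]]))-pm),(proj("side",W([-.065,v[0]+.0,.096]))-ps)]).ravel()
q=least_squares(g,[-.23]);print('panel',q.x,q.fun.round(1));v=q.x[0]
print('front',W([0,v,.05]))
# box+lid
lt=np.array(t((357,70),(593,47)));ls=np.array(s((140,145),(218,35),(258,40)))
def L(p):
    bx,by,th=p;o=[]
    for yy,u,w in((.061,-.086,.027),(-.061,-.086,.027),(-.061,-.086,0)):
        o.append([bx+.046+u*np.cos(th)+w*np.sin(th),by+yy,.055-u*np.sin(th)+w*np.cos(th)])
    return W(o)
k=lambda p:np.concatenate([proj("top",L(p)[:2])-lt,proj("side",L(p))-ls]).ravel()
q=least_squares(k,[0,-.15,1.4]);print('box/lid',q.x,q.fun.round(1));print('lid pts',L(q.x));bx,by,_=q.x
B=np.array([[-.0445,.061,.05],[-.0445,-.061,.05]])+[bx,by,0]
print(proj("top",W(B)),t((402,310),(615,292)))
# monitor bottom edge/right corner estimate
print('vial/bench', [ (lambda c,u:(lambda d:(c['cam_to_world'][:3,3]-d*c['cam_to_world'][2,3]/d[2])[:2])(c['cam_to_world'][:3,:3]@np.linalg.solve(c['K'],[*u,1])))(get_calibration('top'),u) for u in((289,272),(318,250),(302,203),(250,138),(70,153))])
E
```

```text
[0.48494923 0.32915462 0.14088339] [-0.3 -0.3 -0.1 -0.2 -0.2 -0.2 -0.1 -0.2 -0.2 -0.4 -0.3 -0.3  0.7  0.4
  0.6 -0.3]
panel [-0.23830306] [-0.7 -0.8  0.  -3.2  0.6 -0.2]
front [[0.51841123 0.09321259 0.05      ]]
box/lid [ 0.00371373 -0.16370308  1.58205772] [ 0.3  0.2 -0.3 -0.2  0.5 -0.1 -0.8  0.1  0.3  0.1]
lid pts [[0.57628142 0.23837681 0.1406905 ]
 [0.59341239 0.11758554 0.1406905 ]
 [0.56668159 0.1137945  0.14099455]]
[[209.82660895 232.6897585 ]
 [253.45879141 227.73966034]] [(210.0, 231.6), (252.6, 228.0)]
vial/bench [array([ 0.35713574, -0.00407903]), array([ 0.42224857, -0.08759406]), array([ 0.56008857, -0.03970074]), array([0.75766285, 0.12131291]), array([0.69255547, 0.65820969])]
```

Request:
move_arm:
  targets:
    - [[0,0,0.102,0,0,-40,0],[0,0,0.102,0,0,-30,0],[0,0,0,-19,41,0,0],[0,0,0,-19,41,0,0],[0,0,0,-19,41,0,0],[0,0,0,-19,41,0,0],[0,0,0,-19,41,0,0],[0,0,0,-19,41,0,0],[0,0,0,-19,41,0,0],[0,0,0,-19,41,0,0],[0,0,0,-19,41,0,0],[0,0,0,-19,41,0,0]]

```text
t: 1.4
position: [0.3417, -0.1539, 0.2928]
eef_rot: [-3.142, 0.001, -3.001]
ft_force: [1.0, 0.5, -0.2]
gripper_width: 0.03
```

Request:
move_arm:
  targets:
    - [[0,0,0,-16,37,0,0],[0,0,0,-16,37,0,0],[0,0,0,-16,37,0,0],[0,0,0,-16,37,0,0],[0,0,0,-16,37,0,0],[0,0,0,-16,37,0,0],[0,0,0,-16,37,0,0],[0,0,0,-18,35,0,0],[0,0,0,-45,0,0,0],[0,0,0,-45,0,0,0],[0,0,0,-45,0,10,0],[0,0,0,-47,0,20,0]]

```text
t: 2.6
position: [0.611, 0.1799, 0.2641]
eef_rot: [3.141, 0.004, -3.0]
ft_force: [0.8, 0.5, -0.1]
gripper_width: 0.008
```

```bash
cat >> h.py <<'E'
def loc(p,x=.48495,y=.32915,a=.14088):
    return Rz(a).T@(np.array(p)-[x,y,0])
def crop(n,x0,y0,w,h,s):
    return cv2.resize(grab_frame(n)[y0:y0+h,x0:x0+w],None,fx=s,fy=s,interpolation=cv2.INTER_CUBIC)
E
python3 - <<'E'
from h import *
s=state();print(s['t'],loc(s['position']),s['eef_rot'])
cv2.imwrite("pics/s2.png",np.hstack([crop("side",190,150,160,150,3),crop("top",170,120,110,150,3)]))
E
```

```text
2.6 [ 0.10378973 -0.16550769  0.26406309] [ 3.14062574  0.00356795 -3.00015483]
```

View pics/s2.png

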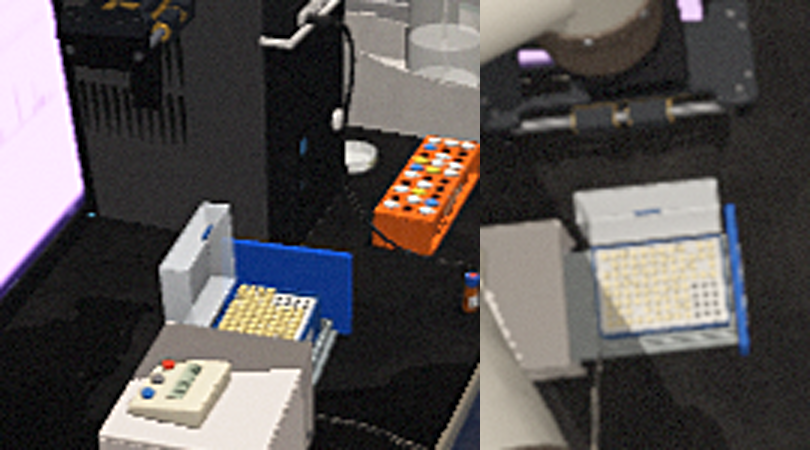

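The gripper fingertip is above and behind the lid, at about (148,100) in the left half of the image. Nothing has been disturbed. I'll descend behind the lid.

Request:
move_arm:
  targets:
    - [[0,0,0,0,0,0,0],[0,0,0,0,0,40,0],[0,0,0,0,0,40,0],[0,0,0,0,0,35,0],[0,0,0,0,0,15,0],[0,0,0,0,0,0,0]]

```text
t: 3.3
position: [0.6064, 0.1785, 0.1325]
eef_rot: [-3.141, -0.003, -3.0]
ft_force: [-0.6, 0.3, 0.4]
gripper_width: 0.004
```

```bash
python3 - <<'E'
from h import *
s=state();p=loc(s['position']);print(s['t'],p,s['ft_force'])
h=np.array([.0497,.055])
for th in np.arange(1.58,-.01,-.158):
    q=h+[-.078*np.cos(th)+.027*np.sin(th)+.0095,.078*np.sin(th)+.027*np.cos(th)]
    print(round(th,2),q.round(4))
cv2.imwrite("pics/s3.png",np.hstack([crop("side",210,170,110,120,5)]))
E
```

```text
3.3 [ 0.09912356 -0.1661658   0.13248317] [-0.62677723  0.34155125  0.37556239]
1.58 [0.0869 0.1327]
1.42 [0.0743 0.1361]
1.26 [0.0614 0.1375]
1.11 [0.0484 0.1368]
0.95 [0.0356 0.1341]
0.79 [0.0235 0.1294]
0.63 [0.0122 0.1229]
0.47 [0.0021 0.1146]
0.32 [-0.0065  0.1049]
0.16 [-0.0136  0.0939]
0.0 [-0.0188  0.082 ]
```

View pics/s3.png

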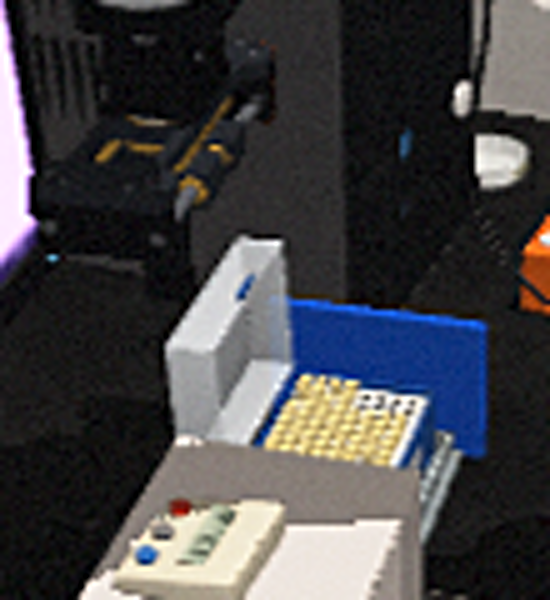

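The fingertip is just behind the lid, below its edge, at about (170,280). I'll push gently.

Request:
move_arm:
  targets:
    - [[0,0,0,5,0,0,0],[0,0,0,5,0,0,0],[0,0,0,5,0,0,0],[0,0,0,5,0,-1,0],[0,0,0,5,0,-1,0],[0,0,0,5,0,0,0],[0,0,0,5,0,0,0],[0,0,0,0,0,0,0]]

```text
t: 4.15
position: [0.5729, 0.174, 0.1349]
eef_rot: [-3.141, -0.001, -3.001]
ft_force: [-0.5, 0.1, -0.2]
gripper_width: 0.008
```

```bash
python3 - <<'E'
from h import *
s=state();p=loc(s['position']);print(s['t'],p,s['ft_force'])
cv2.imwrite("pics/s4.png",np.hstack([crop("side",220,190,80,90,5),crop("top",190,160,80,90,5)]))
E
```

```text
4.15 [ 0.06528509 -0.16593888  0.13487868] [-0.52760397  0.05197763 -0.1708555 ]
```

View pics/s4.png

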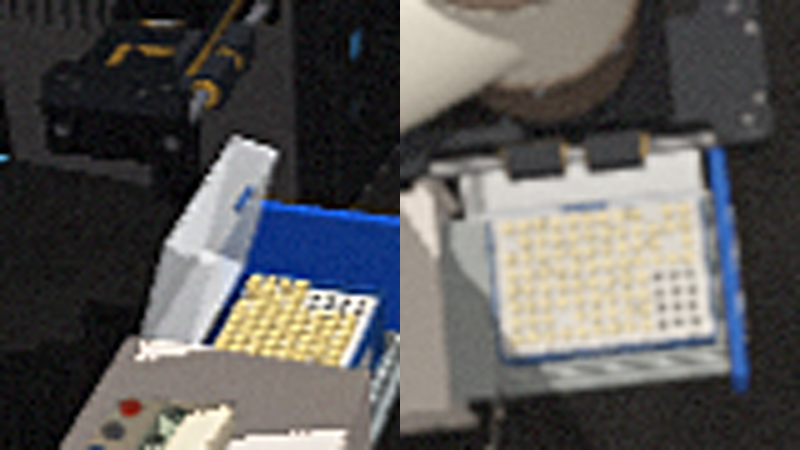

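The lid is turning at about 1.3 rad and the box is still flat in the tray. I'll continue along the arc.

Request:
move_arm:
  targets:
    - [[0,0,0,8,0,0,0],[0,0,0,8,0,1,0],[0,0,0,7,0,1,0],[0,0,0,7,0,2,0],[0,0,0,6,0,2,0],[0,0,0,6,0,3,0],[0,0,0,6,0,3,0],[0,0,0,5,0,4,0],[0,0,0,5,0,4,0],[0,0,0,5,0,4,0],[0,0,0,0,0,0,0]]

```text
t: 5.35
position: [0.5102, 0.165, 0.1101]
eef_rot: [-3.141, -0.002, -3.001]
ft_force: [0.0, -0.0, -0.3]
gripper_width: 0.005
```

```bash
python3 - <<'E'
from h import *
s=state();p=loc(s['position']);print(s['t'],p,s['ft_force'])
cv2.imwrite("pics/s5.png",np.hstack([crop("side",220,190,80,90,5),crop("top",190,160,80,90,5)]))
E
```

```text
5.35 [ 0.00197274 -0.16612274  0.11006268] [ 0.0345163  -0.0284608  -0.29407544]
```

View pics/s5.png

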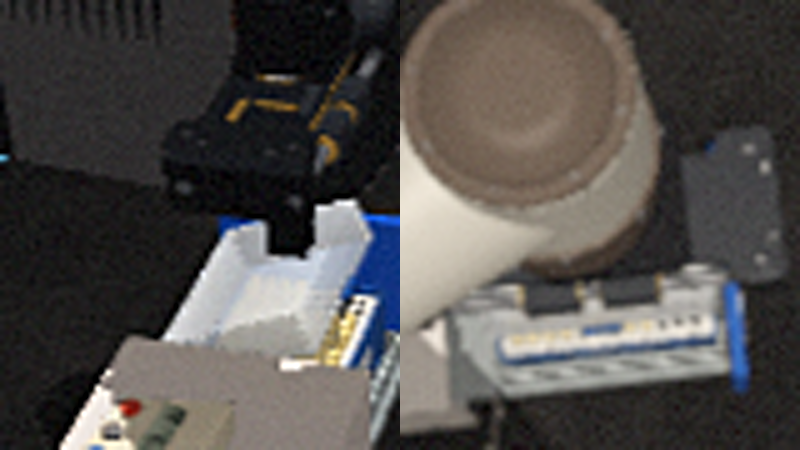

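The lid is more than half over, at about 0.4 rad, with the fingertip on its top plate. I'll press down to shut it.

Request:
move_arm:
  targets:
    - [[0,0,0,4,0,4,0],[0,0,0,4,0,4,0],[0,0,0,4,0,5,0],[0,0,0,3,0,5,0],[0,0,0,3,0,5,0],[0,0,0,2,0,4,0],[0,0,0,0,0,2,0],[0,0,0,0,0,1,0],[0,0,0,0,0,0,0],[0,0,0,0,0,0,0]]

```text
t: 6.45
position: [0.4908, 0.1623, 0.0823]
eef_rot: [-3.141, -0.002, -3.0]
ft_force: [-6.0, 0.2, 11.0]
gripper_width: 0.006
```

Request:
move_arm:
  targets:
    - [[0,0,0,0,0,1,0],[0,0,0,0,0,0,0],[0,0,0,0,0,0,0],[0,0,0,0,0,-10,0],[0,0,0,0,0,-30,0],[0,0,0,0,0,-40,0],[0,0,0,30,0,-45,0],[0,0,0,45,0,-20,0],[0,0,0,45,0,0,0],[0,0,0,40,0,0,0],[0,0,0,0,0,0,0]]

```text
t: 7.55
position: [0.3316, 0.1385, 0.2215]
eef_rot: [3.14, -0.001, -2.999]
ft_force: [0.2, 0.7, 0.5]
gripper_width: 0.005
```

```bash
python3 - <<'E'
from h import *
s=state();p=loc(s['position']);print(s['t'],p,s['position'],s['ft_force'])
cv2.imwrite("pics/s6.png",np.hstack([crop("side",220,190,80,90,5),crop("top",190,160,80,90,5)]))
E
```

```text
7.55 [-0.17861924 -0.16718858  0.22152131] [0.33157607 0.13853706 0.22152131] [0.15251335 0.74158248 0.51180228]
```

View pics/s6.png

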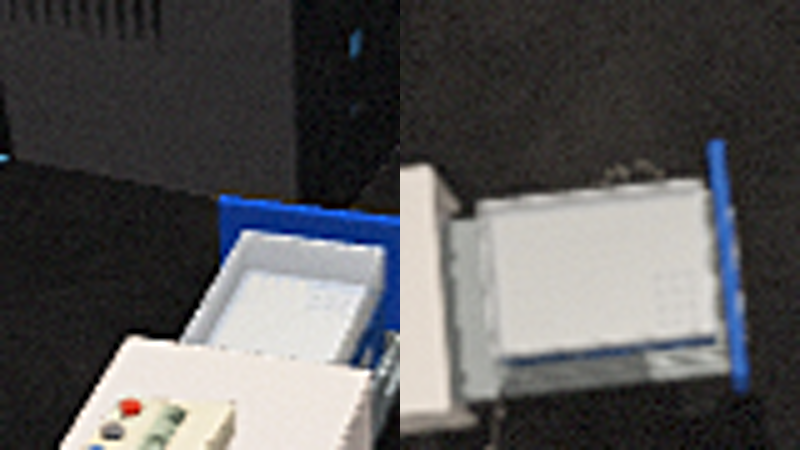

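```bash
python3 - <<'E'
from h import *
for th in(0,.06,.12):
    P=np.array([[.0497-.086*np.cos(th)+.027*np.sin(th),-.1637-.061,.055+.086*np.sin(th)+.027*np.cos(th)],[.0497+.027*np.sin(th),-.1637-.061,.055+.027*np.cos(th)]])@Rz(.14088).T+[.48495,.32915,0]
    print(th,((proj("side",P)-[220,190]+.4)*5).round(0).tolist())
E
```

```text
0 [[383.0, 248.0], [239.0, 229.0]]
0.06 [[380.0, 240.0], [237.0, 229.0]]
0.12 [[377.0, 232.0], [234.0, 229.0]]
```

The shut lid's corners at (385,249) and (240,232) match the prediction for 0 rad, so the lid is shut. The tray is still out, so I'll go to its front panel.

Request:
move_arm:
  targets:
    - [[0,0,0,-27,-32,0,0],[0,0,0,-27,-32,0,0],[0,0,0,-26,-31,0,0],[0,0,-0.14,0,0,0,0],[0,0,-0.14,0,0,0,0],[0,0,-0.14,0,0,0,0],[0,0,-0.14,0,0,0,0],[0,0,-0.14,0,0,0,0],[0,0,-0.14,0,0,0,0],[0,0,-0.14,0,0,0,0],[0,0,-0.14,0,0,0,0],[0,0,-0.14,0,0,0,0]]

```text
t: 8.85
position: [0.4294, 0.0575, 0.221]
eef_rot: [3.141, -0.001, -1.736]
ft_force: [1.2, -0.3, -0.3]
gripper_width: 0.001
```

Request:
move_arm:
  targets:
    - [[0,0,-0.14,0,0,0,0],[0,0,-0.14,0,0,0,0],[0,0,-0.031,0,0,0,0],[0,0,0,0,0,0,0]]

```text
t: 9.25
position: [0.4292, 0.0575, 0.221]
eef_rot: [3.141, -0.001, -1.431]
ft_force: [-0.1, -0.1, 0.9]
gripper_width: 0.006
```

```bash
python3 - <<'E'
from h import *
s=state();print(s['t'],loc(s['position']),s['position'],s['eef_rot'],s['q'])
E
```

```text
9.25 [-0.09334661 -0.26108226  0.22104347] [0.42918791 0.05754712 0.22104347] [ 3.14066931e+00 -5.70013887e-04 -1.43098454e+00] [ 5.11401484e-01  5.29643920e-02 -4.33609751e-01  2.21437358e-04
 -1.08528949e+00 -3.71693403e-01]
```

Request:
move_arm:
  targets:
    - [[0,0,0,2,-31,0,0],[0,0,0,2,-31,0,0],[0,0,0,1,-31,0,0],[0,0,0,0,0,40,0],[0,0,0,0,0,40,0],[0,0,0,0,0,40,0],[0,0,0,0,0,30,0],[0,0,0,0,0,16,0],[0,0,0,0,0,0,0]]

```text
t: 10.15
position: [0.5196, 0.0648, 0.0523]
eef_rot: [3.135, -0.002, -1.432]
ft_force: [-0.6, -0.3, 0.5]
gripper_width: 0.004
```

```bash
python3 - <<'E'
from h import *
s=state();print(s['t'],loc(s['position']),s['ft_force'])
cv2.imwrite("pics/s7.png",np.hstack([crop("side",210,180,100,100,4),crop("top",190,160,100,100,4)]))
E
```

```text
10.15 [-0.00285417 -0.26663922  0.05234206] [-0.57209978 -0.2946954   0.53718784]
```

View pics/s7.png

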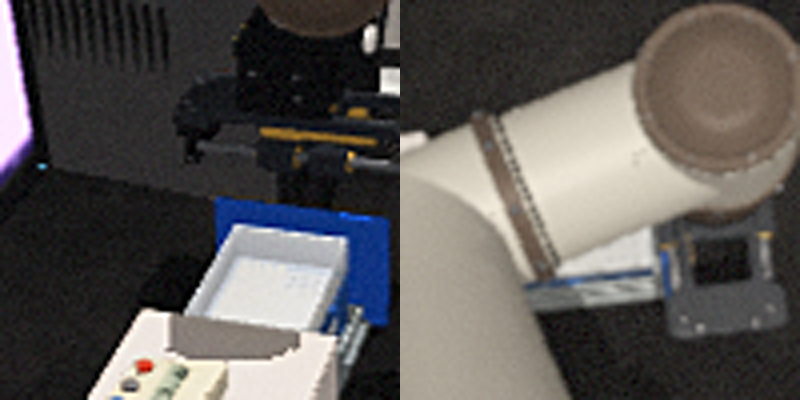

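The fingers stand just in front of the panel at its middle and clear everything. I'll push gently.

Request:
move_arm:
  targets:
    - [[0,0,0,-7,0,0,0],[0,0,0,-7,0,0,0],[0,0,0,-7,0,0,0],[0,0,0,-8,0,0,0],[0,0,0,-10,0,0,0],[0,0,0,-10,0,0,0],[0,0,0,-10,0,0,0],[0,0,0,-10,0,0,0],[0,0,0,-10,0,0,0],[0,0,0,-10,0,0,0],[0,0,0,-10,0,0,0],[0,0,0,-10,0,0,0]]

```text
t: 11.45
position: [0.5054, 0.1745, 0.0555]
eef_rot: [-3.142, -0.0, -1.43]
ft_force: [1.7, -1.3, 0.1]
gripper_width: 0.003
```

Request:
move_arm:
  targets:
    - [[0,0,0,-10,0,0,0],[0,0,0,-10,0,0,0],[0,0,0,-10,0,0,0],[0,0,0,-8,0,0,0],[0,0,0,-7,0,0,0],[0,0,0,-5,0,0,0],[0,0,0,-3,0,0,0],[0,0,0,0,0,0,0]]

```text
t: 12.25
position: [0.4978, 0.2266, 0.0554]
eef_rot: [3.141, 0.0, -1.43]
ft_force: [-0.2, -0.9, -0.1]
gripper_width: 0.008
```

```bash
python3 - <<'E'
from h import *
s=state();print(s['t'],loc(s['position']),s['ft_force'])
E
```

```text
12.25 [-0.00171911 -0.10335845  0.05542947] [-0.23153501 -0.9392837  -0.09400804]
```

Request:
move_arm:
  targets:
    - [[0,0,0,-2,0,0,0],[0,0,0,-2,0,0,0],[0,0,0,-2,0,0,0],[0,0,0,-1,0,0,0],[0,0,0,-1,0,0,0],[0,0,0,0,0,0,0]]

```text
t: 12.85
position: [0.4969, 0.231, 0.0555]
eef_rot: [3.139, -0.004, -1.431]
ft_force: [5.2, -10.6, 0.8]
gripper_width: 0.008
```

Request:
move_arm:
  targets:
    - [[0,0,0,-1,0,0,0],[0,0,0,0,0,0,0],[0,0,0,0,0,0,0]]

```text
t: 13.15
position: [0.4969, 0.231, 0.0555]
eef_rot: [3.139, -0.006, -1.431]
ft_force: [6.1, -13.7, 1.4]
gripper_width: 0.01
```

Request:
move_arm:
  targets:
    - [[0,0,0,5,0,0,0],[0,0,0,20,0,0,0],[0,0,0,35,0,0,0],[0,0,0,10,0,-30,0],[0,0,0,0,0,-45,0],[0,0,0,0,0,-45,0],[0,0,0,0,30,-20,0],[0,0,0,0,45,0,0],[0,0,0,20,30,0,0],[0,0,0,20,0,0,0],[0,0,0,0,0,0,0]]

```text
t: 14.25
position: [0.4075, 0.1106, 0.1962]
eef_rot: [-3.14, 0.001, -1.431]
ft_force: [0.5, 0.3, -0.7]
gripper_width: 0.003
```

```bash
python3 - <<'E'
from h import *
s=state();print(s['t'],loc(s['position']),s['ft_force'])
P=np.array([[.065,-.088,.096],[-.065,-.088,.096]])@Rz(.14088).T+[.48495,.32915,0]
print(((proj("side",P)-[210,200]+.4)*4).round().tolist(),((proj("top",P)-[130,160]+.4)*4+[400,0]).round().tolist())
cv2.imwrite("pics/s8.png",np.hstack([crop("side",210,200,100,100,4),crop("top",130,160,100,100,4)]))
E
```

```text
14.25 [-0.10734194 -0.20555877  0.19620012] [ 0.5163338   0.32052423 -0.67141836]
[[149.0, 227.0], [340.0, 254.0]] [[677.0, 133.0], [693.0, 323.0]]
```

View pics/s8.png

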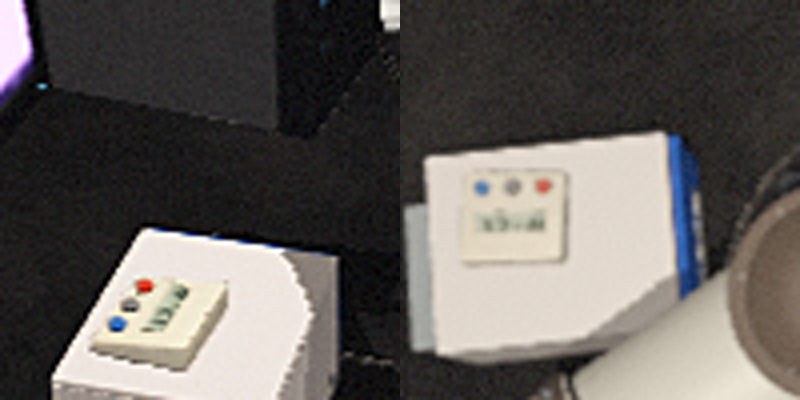

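The panel sits flush at the cabinet mouth, at about (680,135) against a predicted (677,133). The timer is in place and the arm is clear, so I'll hand in.

```bash
python3 -c "
from plant import *
env.close_job();print(state()['t'])"
```

```text
the job is handed in; nothing more can be done
the job is handed in; nothing more can be done
```

I pushed the lid over with the closed fingertips and pressed it shut while the tray was still out. I then slid the tray in by the middle of its front panel at about 0.1 m/s until it hit the end stop. The job was handed in at about 14.3 s; the hand-in reports no verdict.

- **Lid:** It was pressed with 11 N, with the fingertip at 82 mm above the bench. Afterwards its corners in the side view matched a lid angle of 0 rad to within about 3 zoomed pixels, where 0.06 rad would have shown 8.
- **Tray:** The end stop pushed back with about 14 N. With the arm clear, the panel's outer face was within about 3 zoomed pixels (2 mm) of the fully-home position.
- **Bystanders:** The timer looked unmoved in the last picture. The tube rack, beaker, vial, petri dish and amber bottle were outside that picture, so I did not check them at the end. Wrist force showed no stray contact in any reading.
- **Not seen:** Once the tray is home the tip box is hidden inside the cabinet, so I could not see it there. It was flat in the tray in the last picture before the push.
- **Unexpected:** A strip of the tray shows behind the cabinet when it is home. I took this to be the tray's normal rear end.

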